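Move the charged battery pack from the dock to the tube roller mixer

TASK

Take the battery pack out of the charging dock by squeezing in its sprung snap tab while lifting, and fit it in the empty battery bay of the tube roller mixer, pressed fully home so that its tab snaps out under the catch. Be gentle: never tug at the pack while it is still latched, do not crush it or force it into the bay, and leave the other things on the bench alone.

Things in the scene. Friction and masses are not known exactly. Their poses are not given: they have to be found in the camera images.
- pack: Battery pack: dark grey upright plastic block, 36 mm in x, 90 mm tall, 0.26 kg, at first latched in the charging dock. Origin at its underside, on the pocket's centre; z up. Flat back at y = -20 mm, full height; sprung tab on the +y side. When home its upper 56 mm stands out of the pocket, in which it has 1.2 mm of play each way. The shell bears a pinch of 28 N, not 60 N.
- pack_back (a point): Point on the pack's flat back, 62 mm above its underside, opposite the tab pad. Pinch back and pad together (44 mm apart, 38 mm with the tab in). Only the tab yields, so the middle between the jaws must go 3 mm towards the back as they close; a jaw that presses alone tips the pack hard against the pocket. Close bit by bit and keep the side force near nil.
- latch_tab (a joint): Travel of the snap tab, m: 0 sprung out, 0.006 fully in; it slides along the pack's -y. Spring: 6 N to start it, 14 N fully in. Its tooth, 14 to 22 mm above the pack's underside, reaches 4 mm under a ledge in the pocket's +y wall and clears it after 3 to 5.2 mm, according to the play: press it right in. Neither a pull up nor a push down frees it: keep it pressed on entering a pocket too.
- tab_pad (a point): Centre of the outer face of the tab's ribbed black press pad, at y = 24 mm from the pack's origin and 62 mm above its underside when sprung out; the pad is 22 mm wide in x and 36 mm tall (44 to 80 mm above the underside).
- charger: Charging dock: white plastic block 110 x 115 mm, 44 mm high, fixed to the bench, with a pocket for the pack. Origin on the bench under the pocket's centre; x and y as the pack's when it is in.
- dock_seat (a point): Where the pack's origin lies when it is home in the charging dock: on the pocket's floor, 34 mm below the mouth, 10 mm above the bench.
- mixer: Tube roller mixer: white instrument fixed to the bench, 305 x 150 mm, with three capped tubes on rollers (74 mm high) on its +x part and a battery bay at its -x end: a grey insert, 46 mm high, with a pocket as the dock's (38.4 mm in x, y from -21.2 mm to the ledge's face at +20.5 mm, 1.5 mm bevel round the mouth), ledge on the +y side. Origin on the bench under the pocket's nominal centre.
- bay_seat (a point): Nominal place of the pack's origin when home, 34 mm below the mouth, 12 mm above the bench, axes as the mixer's. The insert is clamped up to 6 mm off it along y, either way: feel for the mouth. A sprung plate pushes up from 6 mm above it, 6 N at first, 11 N when home, then a hard stop. Press till it stops (12 to 18 N) and let go of the tab there; its tooth springs under the ledge, 1 mm of play.
- bottle: Closed reagent jar, 64 mm wide, 100 mm tall, standing between dock and mixer; origin at its underside. Leave alone.
- cap: Blue screw cap lying open side up, 38 mm wide, 20 mm tall; origin at its underside. Leave alone.
- rack: White tube rack full of capped tubes, 100 x 180 mm, 96 mm tall; origin at its underside. Leave alone.

How it is judged:
On the way, in this order (a step that is already met when the one before it is completed fails the run):
1. the tab is squeezed in while the pack is still down in the charging dock (value of joint latch_tab above 0.002 m and z of pack in the frame of dock_seat below 0.005 m), for 0.05 s.
2. the pack is lifted clear of the charging dock (z of pack in the frame of dock_seat above 0.04 m), for 0.1 s.
At the end, for the whole second after the job is handed in: The pack stands at rest in the mixer's bay: origin within 8 mm sideways (the insert may be off by 6) and 2.5 mm in height of the nominal bay seat, upright within 0.08 rad, in line with the bay within 0.1 rad, its tab sprung out again (under 1.5 mm of travel) (horizontal distance between pack and bay_seat below 0.008 m and z of pack in the frame of bay_seat between -0.0025 and 0.0025 m and angle between the y axis of pack and the y axis of mixer, either way round below 0.1 rad and angle between pack's own z axis and vertical below 0.08 rad and value of joint latch_tab below 0.0015 m and linear speed of pack below 0.02 m/s); the robot touches nothing.
It fails at once if the latch is tugged or the dock forced: more than 30 N between the pack and the charging dock (contact force between pack and charger above 30 N).
It fails at once if the pack is forced into the bay: more than 40 N between the pack and the mixer (contact force between pack and mixer above 40 N).
It fails at once if the pack is crushed: more than 60 N between fingers and pack, both sides together (contact force between the fingers and pack above 60 N).
It fails at once if the jar, the blue cap or the tube rack is moved by more than 25 mm (distance of any of bottle, cap, rack from where it was at the start of the episode above 0.025 m).
It also fails if it takes over 72 s, if anything falls off the work surface, if the arm or the gripper's body presses on something with over 40 N, if the wrist force passes 120 N, or if a joint passes its speed limit or range.

ROBOT

A 6-joint arm with a two-finger parallel gripper is mounted at the origin on the work surface. World frame = base frame: x ahead of the robot, y to its left, z up, the work surface at z = 0. Lengths are in m, angles in rad, forces in N, time in s.
With the tool pointing down it reaches from about 0.375 to 0.975 m from the base axis. Payload 3.8 kg.
Tool frame: the origin (TCP) lies midway between the tips of the shut fingers; the grasp point (between the pads) lies 19 mm behind it; x points along the fingers, y is the direction in which the jaws open and shut, and the axes are right-handed (so a half turn about x gives the same grasp; the last joint's range is limited). The gripper opens to 88 mm and grips with 3 to 60 N. Pads are 18 mm wide; open, the fingers measure 123 mm over their backs; the gripper's body (75 mm by 187 mm) begins 45 mm behind the grasp point.
Start: joints at [1.081, 0.264, 1.604, -0, 1.274, -0.037], TCP at [0.295, 0.607, 0.239] pointing down, gripper open.
Joint ranges: [-2.63, 2.63], [-0.94, 2.18], [0.31, 2.57], [-1.31, 4.45], [0, 2.66], [-2.55, 2.55]. Speed limits (rad/s): [2.57, 2.57, 3.14, 3.14, 3.14, 3.14].

INTERFACE

Orientations are given as a rotation vector (axis times angle).
In Python, from cell import manip, inverse_kinematics, cams, order gives the robot as it stands. Calls block until the motion is done:
- manip.move_pose(position, orientation): joint-space move of the TCP to a pose.
- manip.move_linear(position, rate=0.15, rot=None): straight line of the TCP; rot=None keeps the orientation; rate is the mean speed in m/s.
- manip.set_joints(angles): joint-space move.
- manip.set_gripper(opening, force=None): finger opening in m; force is the grip in N (None keeps the last); returns when the fingers have stopped.
- manip.dwell(seconds).
- inverse_kinematics(position, orientation): joint angles nearest the present ones, or None.
- manip.state(): the state.
- cams.capture(name): name is "scene" or "top"; returns a dict with "image" (420x560x3 uint8, blue, green, red), "z_map" (420x560 float32, m along the optical axis (not along the pixel's ray), 0 where there is no reading), "intrinsics" (3x3 intrinsics, pixels), "position" and "orientation" of the camera in the world. Camera axes: x right, y down, z forward; pixel columns grow to the right and rows downward; lengths in m; the calibration is good to about 2 mm. A picture is of the moment at which its call begins.
A pose or a line that the arm cannot do raises manip.IKError and nothing moves.
- order.close_job(): hands the job in, once; it reports no verdict.
The state is a dict: "clock": time; "joint_pos": joint angles; "joint_velocities": joint speeds; "tau": joint torques, N m; "tool_pos": TCP position; "tcp_rot": TCP orientation; "contact_force": force on the tool from outside, world axes, zero at the start; "moment": the same for the moment, N m; "gripper_width": finger opening in m.
Only numpy, scipy, OpenCV 4.12 (cv2) and the standard library are available. Lean on these libraries where they do the work, as an engineer would, in place of code of your own. Each camera call takes 0.05 s, during which the arm holds its last target.

## Working session

There is one attempt and no reset: what is moved stays moved. The work goes in short steps, each a Python script; the robot and the scene stay as the last script left them, time stands still between calls to the robot, and variables do not carry over. Pictures are saved under pics/ and viewed, and the job is handed in when it is done.

```bash
ls; mkdir -p pics; python3 - <<'E'
from cell import manip, inverse_kinematics, cams, order
import cv2,numpy as np
for n in ["scene","top"]:
    c=cams.capture(n); cv2.imwrite(f"pics/{n}0.png",c["image"]); np.savez(f"{n}0.npz",**c)
    print(n,c["position"],c["orientation"],c["intrinsics"])
print(manip.state())
E
```

```text
pics
scene [1.02467163 0.29651726 0.76295479] [-1.17995813 -2.37138514  0.95802399] [[418.84714563   0.         280.46397705]
 [  0.         418.84714563 200.8914481 ]
 [  0.           0.           1.        ]]
top [ 0.1745     -0.13242894  1.48699892] [-2.16825982  2.0399872  -0.22852275] [[536.03301002   0.         279.66860107]
 [  0.         536.03301002 206.22991628]
 [  0.           0.           1.        ]]
{'clock': 0.1, 'joint_pos': array([ 1.08106865e+00,  2.64671338e-01,  1.60520332e+00, -3.09450189e-05,
        1.27370339e+00, -3.69225958e-02]), 'joint_velocities': array([-0.00118767, -0.00111207, -0.00380396,  0.00088038,  0.00216908,
       -0.00022748]), 'tau': array([ 1.81169216e-04, -5.03620076e+01, -3.58070540e+01,  7.30673410e-02,
        2.33114051e-02, -6.96236020e-05]), 'tool_pos': array([0.29503437, 0.60640942, 0.2375353 ]), 'tcp_rot': array([ 0.3535758 ,  1.54196495, -0.35662051]), 'contact_force': array([ 0.13985294, -0.62943963, -0.30944506]), 'moment': array([ 0.01109222, -0.05105316,  0.00990113]), 'gripper_width': 0.08803193537288405}
```

View pics/scene0.png

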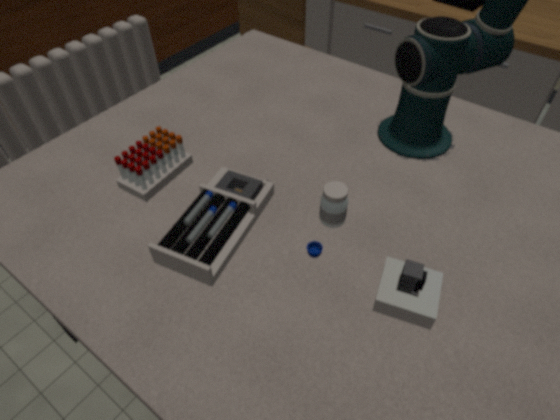

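View pics/top0.png

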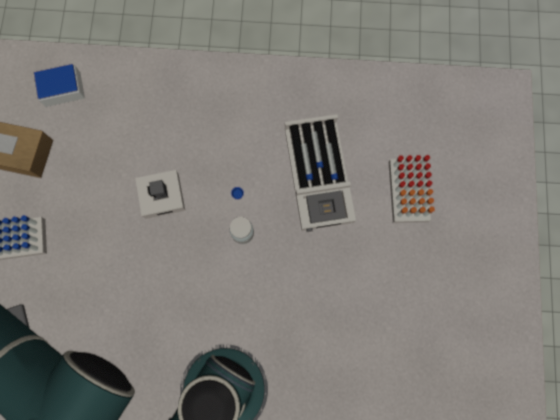

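The scene view shows the dock and pack at about (410,285), the mixer with its bay at (240,187), the jar at (335,197) and the cap at (314,249). In the top view, the dock is at (158,192) and the bay at (327,207).

```bash
cat > h.py <<'E'
import numpy as np,cv2
from scipy.spatial.transform import Rotation as R
def load(n): return dict(np.load(n))
def cloud(c):
    K=c["intrinsics"];z=c["z_map"];v,u=np.mgrid[:z.shape[0],:z.shape[1]]
    P=np.stack([(u-K[0,2])/K[0,0]*z,(v-K[1,2])/K[1,1]*z,z],-1)
    return P@R.from_rotvec(c["orientation"]).as_matrix().T+c["position"]
def pix(c,u,v,h):
    K=c["intrinsics"];d=R.from_rotvec(c["orientation"]).as_matrix()@np.array([(u-K[0,2])/K[0,0],(v-K[1,2])/K[1,1],1])
    return c["position"]+d*(h-c["position"][2])/d[2]
def proj(c,P):
    K=c["intrinsics"];q=(np.atleast_2d(P)-c["position"])@R.from_rotvec(c["orientation"]).as_matrix()
    return np.stack([q[:,0]/q[:,2]*K[0,0]+K[0,2],q[:,1]/q[:,2]*K[1,1]+K[1,2]],-1)
E
python3 - <<'E'
from h import *
def crop(n,u0,v0,u1,v1,s,o):
    im=load(n)["image"][v0:v1,u0:u1]; cv2.imwrite(o,cv2.resize(im,None,fx=s,fy=s,interpolation=cv2.INTER_CUBIC))
crop("scene0.npz",360,245,460,335,6,"pics/c1.png")
crop("top0.npz",125,160,195,230,8,"pics/c2.png")
crop("top0.npz",280,105,380,240,4.4,"pics/c3.png")
crop("scene0.npz",145,160,285,280,5,"pics/c4.png")
for n in ["scene0.npz","top0.npz"]:
    c=load(n);P=cloud(c)
    for u,v in ([(410,268),(390,285),(430,300),(240,187),(335,190),(314,250)] if n[0]=='s' else [(157,187),(145,205),(315,205),(327,207),(240,230),(237,193)]): print(n,u,v,P[v,u].round(4))
E
```

```text
scene0.npz 410 268 [0.5169 0.2105 0.1008]
scene0.npz 390 285 [0.5337 0.1889 0.0427]
scene0.npz 430 300 [0.5184 0.2661 0.0436]
scene0.npz 240 187 [ 0.4827 -0.2543  0.0161]
scene0.npz 335 190 [ 0.4231 -0.0152  0.1   ]
scene0.npz 314 250 [0.5268 0.0041 0.0033]
top0.npz 157 187 [0.5138 0.2092 0.1027]
top0.npz 145 205 [0.4737 0.2493 0.0508]
top0.npz 315 205 [ 0.5041 -0.2167  0.0434]
top0.npz 327 207 [ 0.5073 -0.2525  0.013 ]
top0.npz 240 230 [ 0.4124 -0.0198  0.0971]
top0.npz 237 193 [0.5343 0.0044 0.0047]
```

View pics/c1.png

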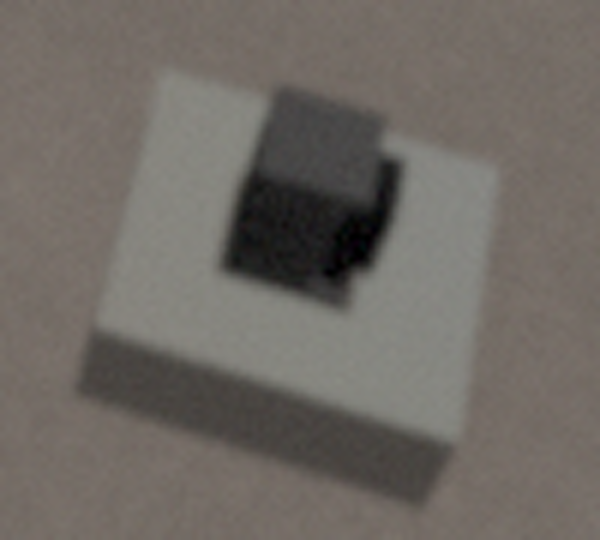

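View pics/c2.png

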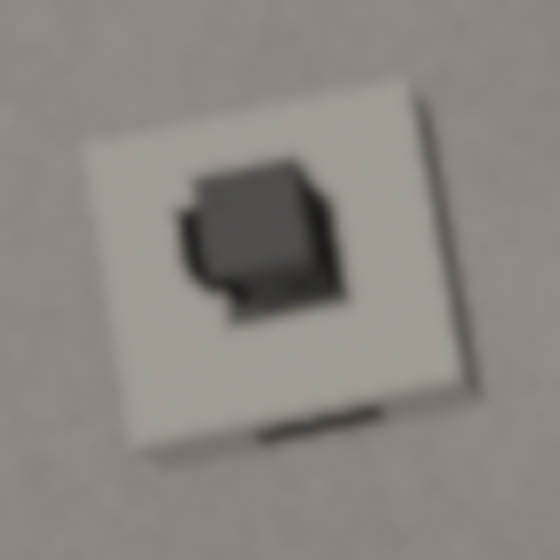

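View pics/c3.png

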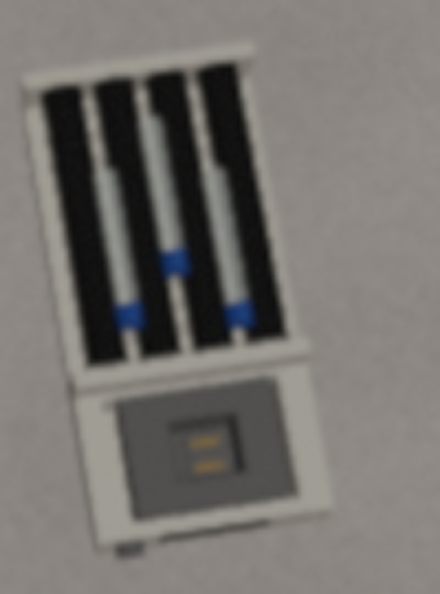

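View pics/c4.png

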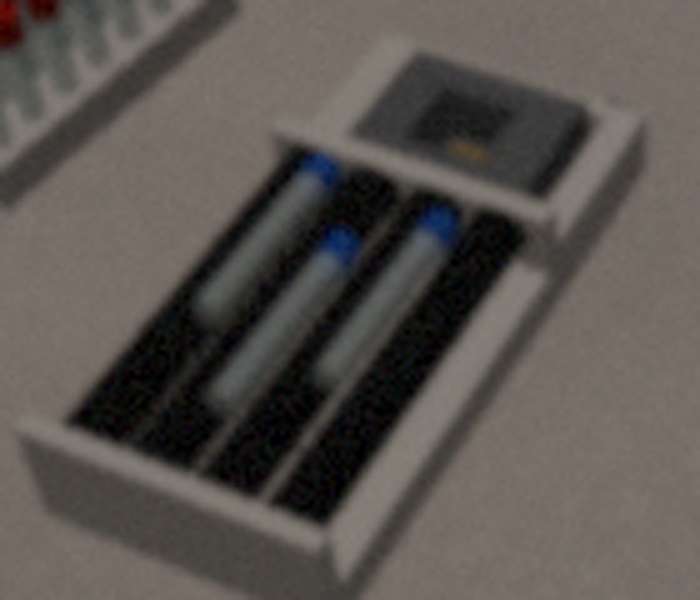

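```bash
python3 - <<'E'
from h import *
t=load("top0.npz");s=load("scene0.npz")
def up(c,L,u0,v0,sc,h): return np.array([pix(c,u0+(u+.5)/sc-.5,v0+(v+.5)/sc-.5,h) for u,v in L])
def rep(n,Q):
    print(n,"ctr",Q.mean(0).round(4)); 
    for i in range(4):
        d=Q[(i+1)%4]-Q[i]; print("   ",Q[i].round(4),"len %.4f ang %.3f"%(np.hypot(*d[:2]),np.degrees(np.arctan2(d[1],d[0]))))
rep("dock top",up(t,[(87,147),(408,80),(466,385),(135,448)],125,160,8,.044))
rep("dock scene",up(s,[(162,72),(500,168),(455,440),(95,330)],360,245,6,.044))
rep("pack top(top)",up(t,[(195,180),(296,158),(315,258),(207,262)],125,160,8,.1))
rep("pack top(scene)",up(s,[(277,87),(385,112),(375,205),(252,180)],360,245,6,.1))
rep("bay insert top",up(t,[(115,405),(275,378),(298,493),(133,520)],280,105,4.4,.046))
rep("pocket top",up(t,[(167,425),(235,415),(245,472),(178,482)],280,105,4.4,.046))
rep("insert scene",up(s,[(415,53),(592,97),(540,193),(352,133)],145,160,5,.046))
rep("pocket scene",up(s,[(438,92),(512,108),(488,150),(412,128)],145,160,5,.046))
rep("mixer end top",up(t,[(75,400),(308,362),(330,508),(100,543)],280,105,4.4,.046))
# depth based
for n,c in(("t",t),("s",s)):
    P=cloud(c)
    for nm,lo,hi,ctr,r in(("dock",.036,.05,(.5,.22),.12),("pack",.09,.11,(.51,.21),.06)):
        m=(P[...,2]>lo)&(P[...,2]<hi)&(np.hypot(P[...,0]-ctr[0],P[...,1]-ctr[1])<r)
        q=P[m]; print(n,nm,m.sum(),np.median(q[:,2]),cv2.minAreaRect((q[:,:2]*1000).astype(np.float32)))
E
```

```text
dock top ctr [0.5127 0.2169 0.044 ]
    [0.5504 0.2865 0.044 ] len 0.1134 ang -74.095
    [0.5815 0.1775 0.044 ] len 0.1119 ang -163.869
    [0.474  0.1464 0.044 ] len 0.1147 ang 104.635
    [0.445  0.2574 0.044 ] len 0.1093 ang 15.430
dock scene ctr [0.5123 0.221  0.044 ]
    [0.4762 0.1513 0.044 ] len 0.1147 ang 106.543
    [0.4435 0.2613 0.044 ] len 0.1085 ang 15.164
    [0.5482 0.2897 0.044 ] len 0.1128 ang -73.053
    [0.5811 0.1817 0.044 ] len 0.1093 ang -163.843
pack top(top) ctr [0.5161 0.2122 0.1   ]
    [0.5267 0.2329 0.1   ] len 0.0342 ang -73.608
    [0.5363 0.2001 0.1   ] len 0.0354 ang -163.530
    [0.5024 0.19   0.1   ] len 0.0359 ang 95.720
    [0.4988 0.2257 0.1   ] len 0.0288 ang 14.448
pack top(scene) ctr [0.5142 0.2161 0.1   ]
    [0.5021 0.1949 0.1   ] len 0.0338 ang 110.192
    [0.4904 0.2266 0.1   ] len 0.0365 ang 19.299
    [0.5249 0.2386 0.1   ] len 0.0373 ang -67.259
    [0.5393 0.2043 0.1   ] len 0.0384 ang -165.813
bay insert top ctr [ 0.5009 -0.2478  0.046 ]
    [ 0.5255 -0.1899  0.046 ] len 0.1026 ang -76.651
    [ 0.5492 -0.2897  0.046 ] len 0.0750 ang 
[... 959 characters left out ...]
ang -76.962
    [ 0.5609 -0.3102  0.046 ] len 0.0945 ang -169.821
    [ 0.4679 -0.3269  0.046 ] len 0.1452 ang 102.276
    [ 0.437 -0.185  0.046] len 0.0925 ang 12.727
t dock 1311 0.04290491566942323 ((512.3607177734375, 218.39100646972656), (113.10794067382812, 116.87049102783203), 15.390050888061523)
t pack 196 0.09864658973531137 ((513.189208984375, 216.629150390625), (36.90839385986328, 43.42072296142578), 16.148324966430664)
s dock 2272 0.04383401873897891 ((511.5216369628906, 220.5045623779297), (112.7193603515625, 115.16995239257812), 15.989300727844238)
s pack 378 0.09942246702269592 ((511.8144226074219, 219.4927978515625), (38.46152877807617, 42.893592834472656), 16.056072235107422)
```

```bash
cat >> h.py <<'E'
def rot(yaw,sg=1):
    y=np.array([-np.sin(yaw),np.cos(yaw),0])*sg; x=np.array([0,0,-1.]); 
    return R.from_matrix(np.stack([x,y,np.cross(x,y)],1)).as_rotvec()
def ax(yaw): return np.array([np.cos(yaw),np.sin(yaw),0]),np.array([-np.sin(yaw),np.cos(yaw),0])
YD=np.radians(15.7); YB=np.radians(12.9)
E
python3 - <<'E'
from h import *
from cell import manip, inverse_kinematics
s=manip.state(); print(R.from_rotvec(s["tcp_rot"]).as_matrix().round(2))
for sg in(1,-1):
    print(sg,inverse_kinematics([.5131,.2164,.16],rot(YD,sg)),inverse_kinematics([.50,-.247,.2],rot(YB,sg)))
E
```

```text
[[-0.    0.44  0.9 ]
 [-0.    0.9  -0.44]
 [-1.   -0.   -0.  ]]
1 [ 0.35438539  0.10507193  1.94174339  0.          1.09477734 -1.49042763] [-0.50350006  0.07107564  1.90059452  0.          1.16992249 -2.29944386]
-1 [ 3.54385394e-01  1.05071933e-01  1.94174339e+00 -4.44089210e-16
  1.09477734e+00  1.65116503e+00] [-5.03500063e-01  7.10756414e-02  1.90059452e+00 -4.44089210e-16
  1.16992249e+00  8.42148790e-01]
```

```bash
python3 - <<'E'
from h import *
from cell import manip, cams
p=np.array([.5131,.2164,.16])
manip.move_pose(p,rot(YD,-1))
s=manip.state();print(s["clock"],s["tool_pos"],s["contact_force"],s["moment"])
p[2]=.055
manip.move_linear(p,rate=.08)
s=manip.state();print(s["clock"],s["tool_pos"],s["contact_force"])
manip.set_gripper(.054,force=5)
s=manip.state();print(s["clock"],s["tool_pos"],s["contact_force"],s["gripper_width"])
for n in["scene","top"]:
    c=cams.capture(n);cv2.imwrite(f"pics/{n}1.png",c["image"]);np.savez(f"{n}1.npz",**c)
im=cv2.imread("pics/scene1.png")[215:335,340:480];cv2.imwrite("pics/c5.png",cv2.resize(im,None,fx=5,fy=5,interpolation=cv2.INTER_CUBIC))
E
```

```text
1.7667 [0.51318825 0.21697782 0.16023427] [-0.55325616 -0.11861198 -0.54101589] [-0.0556022   0.17305347 -0.00295876]
3.225 [0.51367594 0.21660309 0.05568333] [1.16479455 0.54876324 0.00210212]
3.8833 [0.51307956 0.21636926 0.05496899] [ 0.16045005  0.74976795 -0.00473288] 0.05447067624791159
```

View pics/c5.png

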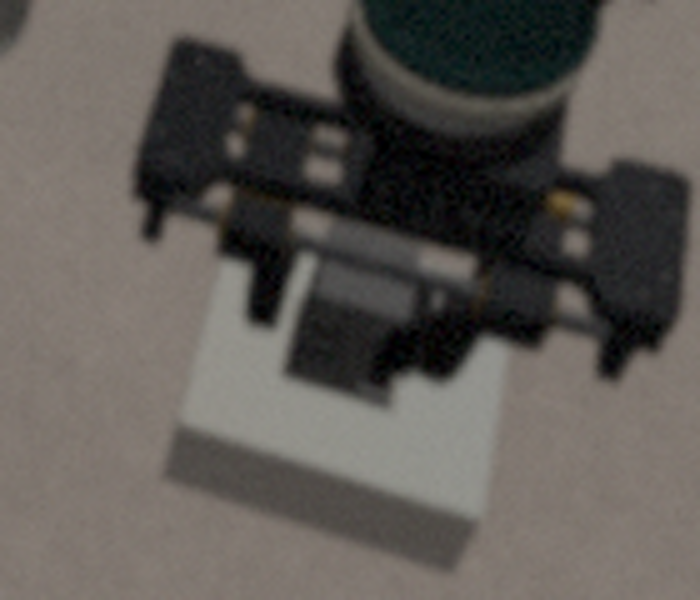

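```bash
cat >> h.py <<'E'
def favg(manip,n=3,dt=.02):
    F=[]
    for _ in range(n):
        manip.dwell(dt); F.append(manip.state()["contact_force"])
    return np.mean(F,0)
E
python3 - <<'E'
from h import *
from cell import manip
X,Y=ax(YD)
p=np.array([.5131,.2164,.055])+.002*Y; p[2]=.053
manip.move_linear(p,rate=.05); manip.dwell(.2)
f0=favg(manip,5); np.save("f0.npy",f0); print("base",f0)
w=.052
while w>.0435:
    w-=.001; manip.set_gripper(w,force=20)
    f=(favg(manip)-f0); fy=f@Y
    s=manip.state(); print("%.2f w %.4f/%.4f fy %.2f fx %.2f fz %.2f  dy %.4f"%(s["clock"],w,s["gripper_width"],fy,f@X,f[2],(s["tool_pos"]-p)@Y))
    if abs(fy)>1.5: break
E
```

```text
base [ 0.45949308  0.25104994 -0.45339676]
4.83 w 0.0510/0.0510 fy -0.33 fx -0.50 fz 1.05  dy -0.0000
5.09 w 0.0500/0.0499 fy -0.05 fx -0.51 fz 0.36  dy -0.0000
5.36 w 0.0490/0.0487 fy -0.06 fx 0.39 fz 0.44  dy 0.0000
5.62 w 0.0480/0.0481 fy -0.47 fx -0.87 fz 0.48  dy 0.0000
5.89 w 0.0470/0.0466 fy -0.28 fx -0.62 fz 0.76  dy 0.0000
6.16 w 0.0460/0.0459 fy -0.25 fx -0.61 fz 0.01  dy 0.0000
6.42 w 0.0450/0.0452 fy 1.89 fx -0.90 fz 1.03  dy 0.0003
```

```bash
cat > close.py <<'E'
from h import *
from cell import manip
def run(Y,X,w,wend,ff=20,f0=np.load("f0.npy"),step=.0008,gain=.00015,tmax=12):
    p=manip.state()["tool_pos"].copy(); p0=p.copy(); t0=manip.state()["clock"]
    while manip.state()["clock"]-t0<tmax:
        f=favg(manip,2)-f0; fy=f@Y
        s=manip.state(); print("%.2f w %.4f/%.4f fy %.2f fx %.2f fz %.2f  dy %.4f"%(s["clock"],w,s["gripper_width"],fy,f@X,f[2],(p-p0)@Y))
        if abs(fy)>12: print("STOP"); break
        if abs(fy)>1.2:
            p=p+Y*np.clip(gain*fy,-.0006,.0006); manip.move_linear(p,rate=.02)
            if abs(fy)>2.5: continue
        if w<=wend+1e-6: break
        w=max(w-step,wend); manip.set_gripper(w,force=ff)
        if w<.0435: p=p-Y*step/2; manip.move_linear(p,rate=.02)
E
python3 - <<'E'
from close import *
X,Y=ax(YD)
run(Y,X,.045,.0416)
E
```

```text
6.46 w 0.0450/0.0452 fy 2.22 fx -1.32 fz 1.10  dy 0.0000
6.96 w 0.0442/0.0443 fy 1.69 fx -0.90 fz 1.84  dy 0.0003
7.71 w 0.0434/0.0433 fy 1.59 fx -0.74 fz 0.49  dy 0.0002
8.46 w 0.0426/0.0425 fy -1.07 fx -0.17 fz 0.41  dy 0.0000
8.96 w 0.0418/0.0417 fy -0.71 fx -0.44 fz 0.59  dy -0.0004
9.46 w 0.0416/0.0417 fy 0.36 fx -0.90 fz 0.90  dy -0.0008
```

```bash
python3 - <<'E'
from close import *
X,Y=ax(YD)
run(Y,X,.0416,.0372,ff=22)
s=manip.state();print(s["tool_pos"],s["gripper_width"])
E
```

```text
9.49 w 0.0416/0.0416 fy 1.38 fx -0.57 fz 0.47  dy 0.0000
10.24 w 0.0408/0.0406 fy -1.51 fx -0.87 fz 1.23  dy -0.0002
10.99 w 0.0400/0.0401 fy -0.09 fx -0.61 fz 1.55  dy -0.0008
11.49 w 0.0392/0.0393 fy 0.38 fx -0.82 fz 2.72  dy -0.0012
11.99 w 0.0384/0.0387 fy 0.28 fx -0.97 fz 2.28  dy -0.0016
12.49 w 0.0376/0.0380 fy 1.05 fx 0.00 fz 3.05  dy -0.0020
12.99 w 0.0372/0.0374 fy 2.78 fx -0.71 fz 3.02  dy -0.0024
13.28 w 0.0372/0.0374 fy 1.94 fx -2.03 fz 3.24  dy -0.0020
[0.51323409 0.21626384 0.0531421 ] 0.037462813627092445
```

```bash
python3 - <<'E'
from h import *
from cell import manip
X,Y=ax(YD); f0=np.load("f0.npy")
manip.set_gripper(.034,force=23); f=favg(manip)-f0
s=manip.state(); p=s["tool_pos"].copy(); print(s["clock"],s["gripper_width"],f@X,f@Y,f[2])
if abs(f@Y)>2: 
    p=p+Y*np.clip(.00015*(f@Y),-.0005,.0005); manip.move_linear(p,rate=.02)
z0=p[2]; ok=True
for dz in [.0005,.001,.0015,.002,.003,.004,.006,.008,.011,.015]:
    p[2]=z0+dz; manip.move_linear(p,rate=.02); f=favg(manip,2,.015)-f0; s=manip.state()
    print("%.2f dz %.4f z %.4f w %.4f fx %.2f fy %.2f fz %.2f"%(s["clock"],dz,s["tool_pos"][2]-z0,s["gripper_width"],f@X,f@Y,f[2]))
    if f[2]<-9 : print("ABORT"); p[2]=z0; manip.move_linear(p,rate=.02); break
    if abs(f@Y)>2: p=p+Y*np.clip(.00015*(f@Y),-.0005,.0005)
    if abs(f@X)>2: p=p+X*np.clip(.00015*(f@X),-.0005,.0005)
print(manip.state()["tool_pos"])
E
```

```text
13.7917 0.03689750848389999 -1.4666582313991423 -0.8694430532789797 4.791214550370656
14.07 dz 0.0005 z 0.0001 w 0.0371 fx -0.35 fy -0.81 fz 0.75
14.36 dz 0.0010 z 0.0002 w 0.0371 fx -0.70 fy -0.48 fz -2.71
14.64 dz 0.0015 z 0.0014 w 0.0369 fx -0.45 fy -0.12 fz -2.67
14.93 dz 0.0020 z 0.0021 w 0.0369 fx -0.85 fy -0.67 fz -2.10
15.21 dz 0.0030 z 0.0031 w 0.0373 fx 0.25 fy -0.15 fz -2.04
15.49 dz 0.0040 z 0.0041 w 0.0371 fx -0.53 fy -0.23 fz -2.39
15.78 dz 0.0060 z 0.0062 w 0.0369 fx -0.25 fy -0.27 fz -2.85
16.06 dz 0.0080 z 0.0081 w 0.0369 fx -0.66 fy -0.62 fz -2.68
16.39 dz 0.0110 z 0.0112 w 0.0373 fx -0.09 fy 0.36 fz -2.75
16.77 dz 0.0150 z 0.0152 w 0.0372 fx -0.74 fy -0.10 fz -3.16
[0.5134556  0.21634126 0.06843102]
```

```bash
python3 - <<'E'
from h import *
from cell import manip,cams
p=manip.state()["tool_pos"].copy(); p[2]=.175
manip.move_linear(p,rate=.1)
X,Y=ax(YB)
o=np.array([.500,-.2458,0]); q=o-.001*Y; q[2]=.175
manip.move_linear(q,rate=.2,rot=rot(YB,-1))
q[2]=.11; manip.move_linear(q,rate=.08)
manip.dwell(.3)
s=manip.state(); print(s["clock"],s["tool_pos"],s["gripper_width"]); f=favg(manip,6); np.save("f1.npy",f); print(f)
for n in["scene","top"]:
    c=cams.capture(n);cv2.imwrite(f"pics/{n}2.png",c["image"]);np.savez(f"{n}2.npz",**c)
im=cv2.imread("pics/scene2.png")[120:240,180:310];cv2.imwrite("pics/c6.png",cv2.resize(im,None,fx=5.5,fy=5,interpolation=cv2.INTER_CUBIC))
E
```

```text
21.7167 [ 0.50053246 -0.24694495  0.11055642] 0.036730858046959365
[ 0.30174564  0.15361142 -3.18829387]
```

View pics/c6.png

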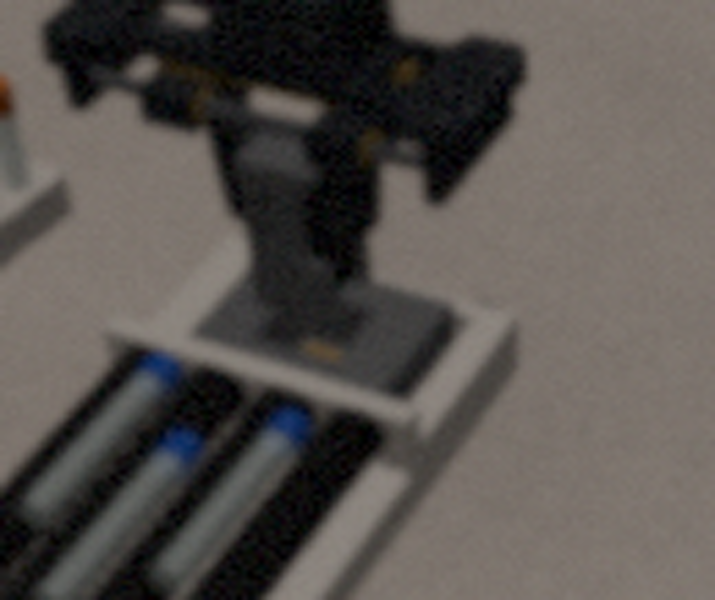

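```bash
cat > ins.py <<'E'
from h import *
from cell import manip
X,Y=ax(YB); f1=np.load("f1.npy")
def meas(tag=""):
    manip.dwell(.02); F=[];M=[]
    for _ in range(2):
        s=manip.state();F.append(s["contact_force"]);M.append(s["moment"]);manip.dwell(.015)
    f=np.mean(F,0)-f1; m=np.mean(M,0); s=manip.state();t=s["tool_pos"]
    print("%s %.2f z %.4f x %.4f y %.4f w %.4f | fx %.2f fy %.2f fz %.2f | mx %.3f my %.3f mz %.3f"%(tag,s["clock"],t[2],t@X,t@Y,s["gripper_width"],f@X,f@Y,f[2],m@X,m@Y,m[2]))
    return f@X,f@Y,f[2]
def down(p,zend,step=.0007,fzmax=3.,g=.00015):
    while p[2]>zend:
        p[2]=max(p[2]-step,zend); manip.move_linear(p,rate=.02)
        fx,fy,fz=meas()
        if fz>fzmax: return p,False
        for v,a in((fx,X),(fy,Y)):
            if abs(v)>1.2: p=p+a*np.clip(g*v,-.0004,.0004)
    return p,True
E
python3 - <<'E'
from ins import *
p=manip.state()["tool_pos"].copy(); p=np.array([.5,-.2458,0])-.001*Y; p[2]=.091
manip.move_linear(p,rate=.06); meas("a")
p,ok=down(p,.082); print(ok,p)
E
```

```text
a 22.43 z 0.0905 x 0.4322 y -0.3520 w 0.0372 | fx -0.29 fy 0.98 fz 0.61 | mx 0.037 my 0.155 mz 0.051
 22.73 z 0.0904 x 0.4325 y -0.3523 w 0.0367 | fx -0.40 fy -0.12 fz -0.28 | mx 0.017 my 0.142 mz -0.021
 23.03 z 0.0896 x 0.4325 y -0.3522 w 0.0369 | fx -0.68 fy -0.15 fz -0.33 | mx -0.014 my 0.179 mz 0.002
 23.33 z 0.0888 x 0.4325 y -0.3522 w 0.0370 | fx -0.01 fy 0.21 fz -0.12 | mx 0.020 my 0.096 mz -0.014
 23.63 z 0.0882 x 0.4326 y -0.3523 w 0.0368 | fx -0.20 fy 0.22 fz 0.52 | mx 0.018 my 0.112 mz 0.004
 23.93 z 0.0878 x 0.4328 y -0.3523 w 0.0371 | fx 0.34 fy 0.04 fz 1.55 | mx 0.035 my 0.077 mz 0.001
 24.23 z 0.0869 x 0.4328 y -0.3524 w 0.0368 | fx 1.82 fy -0.92 fz 0.41 | mx -0.047 my -0.158 mz -0.017
 24.53 z 0.0861 x 0.4329 y -0.3524 w 0.0369 | fx 0.61 fy -0.95 fz 0.58 | mx -0.174 my -0.158 mz -0.041
 24.83 z 0.0854 x 0.4328 y -0.3523 w 0.0371 | fx 0.82 fy -1.18 fz 0.07 | mx -0.236 my -0.196 mz -0.037
 25.13 z 0.0847 x 0.4328 y -0.3523 w 0.0373 | fx 0.65 fy -1.30 fz 1.12 | mx -0.323 my -0.172 mz -0.040
 25.43 z 0.0840 x 0.4328 y -0.3524 w 0.0369 | fx 0.98 fy -1.59 fz 0.34 | mx -0.206 my -0.192 mz -0.041
 25.73 z 0.0832 x 0.4328 y -0.3525 w 0.0368 | fx 2.30 fy -0.29 fz 0.81 | mx -0.049 my -0.304 mz -0.079
 26.03 z 0.0824 x 0.4329 y -0.3525 w 0.0369 | fx 1.48 fy -0.18 fz 0.42 | mx -0.068 my -0.143 mz -0.034
 26.33 z 0.0817 x 0.4330 y -0.3525 w 0.0367 | fx 0.58 fy -0.36 fz -0.18 | mx -0.039 my -0.031 mz -0.043
True [ 0.50113914 -0.2470107   0.082     ]
```

```bash
python3 - <<'E'
from ins import *
p=np.array([.50122,-.2470,.0816])
manip.set_gripper(.034,force=25)
p,ok=down(p,.0625,step=.0014,fzmax=4.5); print(ok,p)
E
```

```text
26.85 z 0.0800 x 0.4332 y -0.3526 w 0.0369 | fx -0.74 fy -0.59 fz -0.33 | mx -0.031 my 0.158 mz -0.033
 27.15 z 0.0787 x 0.4333 y -0.3526 w 0.0369 | fx 0.28 fy -0.67 fz -0.30 | mx 0.011 my 0.142 mz 0.004
 27.45 z 0.0773 x 0.4334 y -0.3526 w 0.0372 | fx -0.13 fy -0.02 fz -0.22 | mx 0.008 my 0.121 mz 0.002
 27.75 z 0.0759 x 0.4334 y -0.3526 w 0.0370 | fx -0.66 fy 0.13 fz 0.36 | mx -0.004 my 0.195 mz 0.014
 28.05 z 0.0745 x 0.4334 y -0.3526 w 0.0369 | fx 0.41 fy 0.03 fz -0.29 | mx 0.041 my 0.131 mz -0.019
 28.35 z 0.0732 x 0.4334 y -0.3526 w 0.0369 | fx -0.57 fy -0.47 fz 0.23 | mx 0.026 my 0.133 mz -0.007
 28.65 z 0.0717 x 0.4334 y -0.3526 w 0.0365 | fx -1.30 fy -0.84 fz 0.16 | mx 0.014 my 0.139 mz -0.004
 28.95 z 0.0703 x 0.4332 y -0.3526 w 0.0368 | fx 0.11 fy 0.01 fz 0.21 | mx 0.036 my 0.132 mz -0.032
 29.25 z 0.0689 x 0.4332 y -0.3526 w 0.0367 | fx -0.38 fy -0.32 fz 0.21 | mx -0.042 my 0.170 mz -0.008
 29.55 z 0.0675 x 0.4332 y -0.3526 w 0.0372 | fx -0.56 fy 0.04 fz 0.23 | mx -0.016 my 0.178 mz 0.014
 29.85 z 0.0661 x 0.4332 y -0.3526 w 0.0368 | fx -1.00 fy -0.63 fz -0.23 | mx 0.008 my 0.166 mz -0.026
 30.15 z 0.0647 x 0.4332 y -0.3526 w 0.0370 | fx -0.68 fy -0.28 fz 0.29 | mx -0.023 my 0.148 mz 0.016
 30.45 z 0.0633 x 0.4332 y -0.3526 w 0.0374 | fx 0.17 fy -0.61 fz 0.06 | mx -0.043 my 0.146 mz -0.019
 30.75 z 0.0625 x 0.4332 y -0.3527 w 0.0369 | fx -0.08 fy -0.75 fz 0.29 | mx -0.008 my 0.135 mz 0.012
True [ 0.50103019 -0.24704347  0.0625    ]
```

```bash
python3 - <<'E'
from ins import *
p=np.array([.50103,-.24704,.0625])
p,ok=down(p,.0565,step=.0007,fzmax=13.5)
print(ok)
if ok:
    p,ok=down(p,.052,step=.0003,fzmax=14); print(ok,p)
E
```

```text
31.05 z 0.0618 x 0.4332 y -0.3526 w 0.0372 | fx -1.21 fy -0.27 fz -0.00 | mx -0.030 my 0.123 mz -0.026
 31.35 z 0.0613 x 0.4332 y -0.3527 w 0.0367 | fx -0.43 fy -0.28 fz 1.24 | mx -0.017 my 0.118 mz 0.022
 31.65 z 0.0609 x 0.4333 y -0.3528 w 0.0367 | fx -1.34 fy 1.09 fz 6.00 | mx 0.301 my 0.326 mz -0.022
 31.95 z 0.0600 x 0.4332 y -0.3528 w 0.0367 | fx -0.44 fy 0.68 fz 7.33 | mx 0.324 my 0.170 mz 0.028
 32.25 z 0.0592 x 0.4332 y -0.3528 w 0.0367 | fx -0.55 fy 0.63 fz 7.17 | mx 0.297 my 0.085 mz -0.024
 32.55 z 0.0585 x 0.4331 y -0.3529 w 0.0370 | fx 0.10 fy 0.88 fz 8.37 | mx 0.290 my 0.045 mz 0.004
 32.85 z 0.0579 x 0.4331 y -0.3528 w 0.0367 | fx 0.26 fy 1.19 fz 8.80 | mx 0.342 my -0.025 mz 0.003
 33.15 z 0.0572 x 0.4331 y -0.3529 w 0.0371 | fx 0.20 fy 0.94 fz 9.04 | mx 0.334 my 0.055 mz -0.028
 33.45 z 0.0569 x 0.4331 y -0.3528 w 0.0372 | fx -0.06 fy 1.23 fz 9.19 | mx 0.389 my 0.083 mz -0.021
True
 33.75 z 0.0567 x 0.4332 y -0.3528 w 0.0370 | fx -0.10 fy 1.09 fz 9.48 | mx 0.310 my 0.116 mz 0.034
 34.05 z 0.0564 x 0.4332 y -0.3528 w 0.0368 | fx 0.14 fy 1.37 fz 9.46 | mx 0.332 my 0.13
[... 266 characters left out ...]
2 fy 0.37 fz 10.66 | mx 0.267 my 0.183 mz -0.013
 35.25 z 0.0554 x 0.4332 y -0.3528 w 0.0371 | fx -0.63 fy 1.02 fz 10.95 | mx 0.265 my 0.209 mz -0.002
 35.55 z 0.0552 x 0.4332 y -0.3528 w 0.0371 | fx -0.83 fy 0.89 fz 11.04 | mx 0.288 my 0.174 mz 0.013
 35.85 z 0.0551 x 0.4332 y -0.3528 w 0.0371 | fx -1.48 fy 1.29 fz 12.28 | mx 0.391 my 0.298 mz 0.039
 36.15 z 0.0551 x 0.4332 y -0.3528 w 0.0367 | fx -1.56 fy 1.35 fz 13.86 | mx 0.365 my 0.332 mz -0.024
 36.45 z 0.0551 x 0.4332 y -0.3528 w 0.0372 | fx -1.03 fy 1.46 fz 13.99 | mx 0.397 my 0.292 mz 0.025
 36.75 z 0.0551 x 0.4333 y -0.3528 w 0.0372 | fx -1.69 fy 1.83 fz 15.83 | mx 0.396 my 0.413 mz 0.005
False [ 0.49998737 -0.24624724  0.0532    ]
```

```bash
python3 - <<'E'
from ins import *
p=np.array([.49998737,-.24624724,.0532])
for i in range(8):
    p=p+Y*.0004; manip.move_linear(p,rate=.02); fx,fy,fz=meas("shift")
    if fy<-3.5 or fz>18: break
print(p)
w=.0370
while w<.0402:
    w+=.0008; manip.set_gripper(w,force=25); fx,fy,fz=meas("open %.4f"%w)
    p=p+Y*.0004; manip.move_linear(p,rate=.02)
    if fz<6: break
meas("end"); print(p)
E
```

```text
shift 37.05 z 0.0550 x 0.4332 y -0.3527 w 0.0375 | fx -1.82 fy 0.15 fz 15.41 | mx 0.166 my 0.444 mz -0.036
shift 37.35 z 0.0551 x 0.4333 y -0.3527 w 0.0368 | fx -2.11 fy -0.42 fz 14.70 | mx -0.053 my 0.468 mz 0.015
shift 37.65 z 0.0551 x 0.4333 y -0.3526 w 0.0371 | fx -2.31 fy -1.86 fz 15.16 | mx -0.235 my 0.483 mz -0.052
shift 37.95 z 0.0551 x 0.4333 y -0.3526 w 0.0367 | fx -1.95 fy -3.04 fz 13.94 | mx -0.450 my 0.508 mz -0.011
shift 38.25 z 0.0551 x 0.4333 y -0.3525 w 0.0374 | fx -3.17 fy -4.11 fz 13.47 | mx -0.634 my 0.509 mz -0.035
[ 0.49954087 -0.24429772  0.0532    ]
open 0.0378 38.52 z 0.0550 x 0.4333 y -0.3522 w 0.0377 | fx -2.06 fy -3.55 fz 12.74 | mx -0.544 my 0.458 mz -0.051
open 0.0386 39.03 z 0.0550 x 0.4333 y -0.3519 w 0.0387 | fx -2.27 fy -3.69 fz 13.00 | mx -0.548 my 0.522 mz -0.008
open 0.0394 39.55 z 0.0551 x 0.4333 y -0.3515 w 0.0398 | fx -2.49 fy -3.33 fz 12.67 | mx -0.583 my 0.491 mz -0.021
open 0.0402 40.07 z 0.0550 x 0.4333 y -0.3511 w 0.0405 | fx -2.64 fy -2.93 fz 12.67 | mx -0.600 my 0.480 mz 0.006
end 40.37 z 0.0550 x 0.4333 y -0.3510 w 0.0403 | fx -2.18 fy -4.38 fz 12.30 | mx -0.804 my 0.525 mz -0.032
[ 0.49918367 -0.2427381   0.0532    ]
```

```bash
python3 - <<'E'
from ins import *
p=np.array([.49918367,-.2427381,.0532])
w=.0402
while w<.0458:
    w+=.0008; manip.set_gripper(w,force=25); fx,fy,fz=meas("open %.4f"%w)
    if fy>-3.5 and w<.0445: p=p+Y*(.0004 if fy<1 else .0006); manip.move_linear(p,rate=.02)
    if abs(fy)<.7 and fz<1 and w>.044: break
meas("end"); print(p)
E
```

```text
open 0.0410 40.63 z 0.0550 x 0.4334 y -0.3507 w 0.0410 | fx -2.46 fy -3.91 fz 12.83 | mx -0.623 my 0.479 mz -0.044
open 0.0418 40.90 z 0.0550 x 0.4333 y -0.3504 w 0.0422 | fx -1.94 fy -2.33 fz 13.31 | mx -0.439 my 0.454 mz -0.014
open 0.0426 41.42 z 0.0550 x 0.4333 y -0.3500 w 0.0425 | fx -1.44 fy -2.40 fz 12.90 | mx -0.494 my 0.465 mz -0.000
open 0.0434 41.93 z 0.0549 x 0.4334 y -0.3496 w 0.0433 | fx -1.50 fy -1.50 fz 12.59 | mx -0.449 my 0.420 mz -0.031
open 0.0442 42.45 z 0.0539 x 0.4331 y -0.3488 w 0.0442 | fx 0.27 fy -6.16 fz 7.26 | mx -0.991 my 0.131 mz -0.002
open 0.0450 42.72 z 0.0537 x 0.4330 y -0.3484 w 0.0449 | fx -0.11 fy -5.76 fz 7.09 | mx -0.979 my 0.122 mz -0.037
open 0.0458 42.98 z 0.0536 x 0.4329 y -0.3480 w 0.0458 | fx 0.29 fy -5.32 fz 6.86 | mx -0.961 my 0.024 mz -0.001
end 43.03 z 0.0536 x 0.4329 y -0.3480 w 0.0459 | fx 0.28 fy -5.88 fz 6.89 | mx -0.949 my 0.064 mz 0.015
[ 0.49891577 -0.24156839  0.0532    ]
```

```bash
python3 - <<'E'
from ins import *
from cell import cams
p=np.array([.49891577,-.24156839,.0536])
for i in range(3):
    p=p-Y*.0004; manip.move_linear(p,rate=.02); fx,fy,fz=meas("back")
    if fy>-1.2: break
manip.set_gripper(.060,force=10); meas("wide")
manip.set_gripper(.085); p=manip.state()["tool_pos"].copy(); p[2]=.16
manip.move_linear(p,rate=.08); meas("up")
manip.move_linear([.45,.10,.25],rate=.25); print(manip.state()["clock"])
for n in["scene","top"]:
    c=cams.capture(n);cv2.imwrite(f"pics/{n}3.png",c["image"]);np.savez(f"{n}3.npz",**c)
im=cv2.imread("pics/scene3.png")[120:240,180:310];cv2.imwrite("pics/c7.png",cv2.resize(im,None,fx=5,fy=5,interpolation=cv2.INTER_CUBIC))
im=cv2.imread("pics/top3.png")[170:240,285:370];cv2.imwrite("pics/c8.png",cv2.resize(im,None,fx=8,fy=8,interpolation=cv2.INTER_CUBIC))
for n in["scene","top"]:
    P=cloud(load(n+"3.npz")); m=(P[...,2]>.08)&(P[...,2]<.13)&(np.hypot(P[...,0]-.5,P[...,1]+.246)<.04); q=P[m]
    hi=q[q[:,2]>np.percentile(q[:,2],60)]
    print(n,m.sum(),np.percentile(q[:,2],[50,75,90]),cv2.minAreaRect((q[:,:2]*1000).astype(np.float32)))
    q2=q[q[:,2]>.094]; A=np.c_[q2[:,:2],np.ones(len(q2))]; print(" plane slope",np.linalg.lstsq(A,q2[:,2],rcond=None)[0])
E
```

```text
back 43.33 z 0.0537 x 0.4328 y -0.3480 w 0.0459 | fx 1.09 fy -4.94 fz 6.23 | mx -0.882 my -0.061 mz 0.013
back 43.63 z 0.0536 x 0.4327 y -0.3480 w 0.0458 | fx 1.61 fy -5.22 fz 5.59 | mx -0.832 my -0.127 mz 0.020
back 43.93 z 0.0535 x 0.4324 y -0.3480 w 0.0456 | fx 1.30 fy -4.07 fz 5.54 | mx -0.658 my -0.146 mz 0.003
wide 44.39 z 0.0531 x 0.4319 y -0.3474 w 0.0600 | fx -0.39 fy -0.25 fz 3.62 | mx 0.035 my 0.166 mz 0.008
up 46.47 z 0.1592 x 0.4320 y -0.3477 w 0.0849 | fx -0.28 fy 0.21 fz 3.16 | mx 0.046 my 0.190 mz 0.015
48.05
scene 316 [0.10097974 0.10325917 0.10431802] ((499.77056884765625, -241.20973205566406), (39.046443939208984, 45.140953063964844), 11.994173049926758)
 plane slope [-0.05415596 -0.07019359  0.11212025]
top 229 [0.10143128 0.10433482 0.10607845] ((500.2361755371094, -243.7814178466797), (37.28837203979492, 44.4543342590332), 11.483339309692383)
 plane slope [ 0.01149874 -0.09116405  0.07402664]
```

View pics/c7.png

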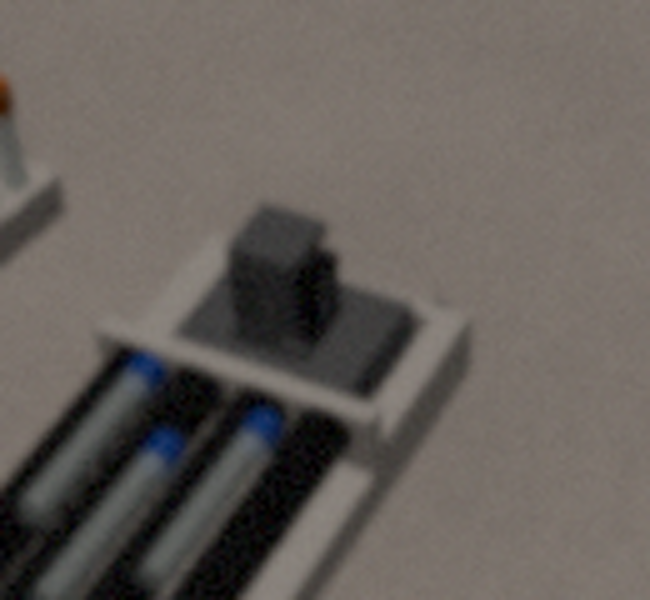

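View pics/c8.png

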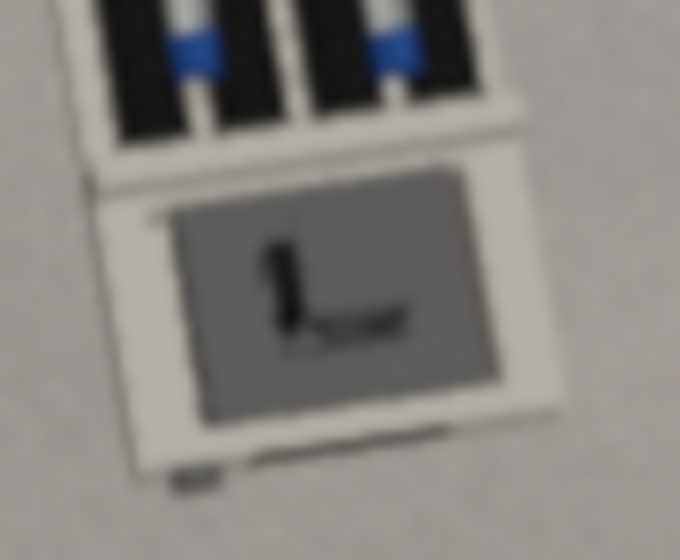

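```bash
python3 - <<'E'
from h import *
def fit(n,ctr,yaw,zc):
    c=load(n);P=cloud(c);X,Y=ax(yaw)
    d=P-np.array([*ctr,0]); a=d@X;b=d@Y
    # body top, excluding borders
    for lim in(14,11):
        m=(abs(a)<lim/1e3)&(b>-.001*(lim+3))&(b<.001*(lim-3))&(P[...,2]>zc-.008)&(P[...,2]<zc+.008)
        A=np.c_[a[m],b[m],np.ones(m.sum())];z=P[...,2][m]
        k,res,_,_=np.linalg.lstsq(A,z,rcond=None); sd=np.sqrt(((A@k-z)**2).mean()); C=np.sqrt(np.diag(np.linalg.inv(A.T@A)))*sd
        print(n,lim,m.sum(),"slopes x %.3f y %.3f (+-%.3f) z0 %.4f sd %.4f"%(k[0],k[1],C[1],k[2],sd))
fit("scene0.npz",(.5135,.2185),YD,.1);fit("top0.npz",(.5130,.2145),YD,.1)
fit("scene3.npz",(.4995,-.2435),YB,.102);fit("top3.npz",(.5,-.2465),YB,.102)
# surroundings ref: insert top
for n in("scene","top"):
    for i in "03":
        P=cloud(load(f"{n}{i}.npz"));X,Y=ax(YB);d=P-np.array([.5,-.2465,0]);a=d@X;b=d@Y
        m=(abs(a)<.03)&(abs(abs(b)-.04)<.007)&(abs(P[...,2]-.046)<.008);print(n,i,m.sum(),P[...,2][m].mean())
    d0=load(f"{n}0.npz")["z_map"];
c=load("scene3.npz");im=c["image"][150:200,215:265];cv2.imwrite("pics/c9.png",cv2.resize(cv2.convertScaleAbs(im,alpha=1.8),None,fx=11,fy=11,interpolation=cv2.INTER_CUBIC))
E
```

```text
scene0.npz 14 184 slopes x -0.005 y 0.008 (+-0.010) z0 0.0999 sd 0.0011
scene0.npz 11 110 slopes x -0.012 y -0.008 (+-0.016) z0 0.0998 sd 0.0010
top0.npz 14 104 slopes x 0.036 y 0.004 (+-0.036) z0 0.0993 sd 0.0030
top0.npz 11 64 slopes x 0.010 y -0.031 (+-0.061) z0 0.0992 sd 0.0031
scene3.npz 14 91 slopes x -0.004 y -0.028 (+-0.016) z0 0.1032 sd 0.0012
scene3.npz 11 58 slopes x -0.016 y -0.054 (+-0.027) z0 0.1033 sd 0.0013
top3.npz 14 107 slopes x 0.006 y -0.037 (+-0.036) z0 0.1028 sd 0.0030
top3.npz 11 64 slopes x -0.043 y 0.032 (+-0.057) z0 0.1027 sd 0.0028
scene 0 189 0.045648149873213584
scene 3 165 0.04565921626287235
top 0 213 0.04535982762388107
top 3 210 0.04558581308724799
```

View pics/c9.png

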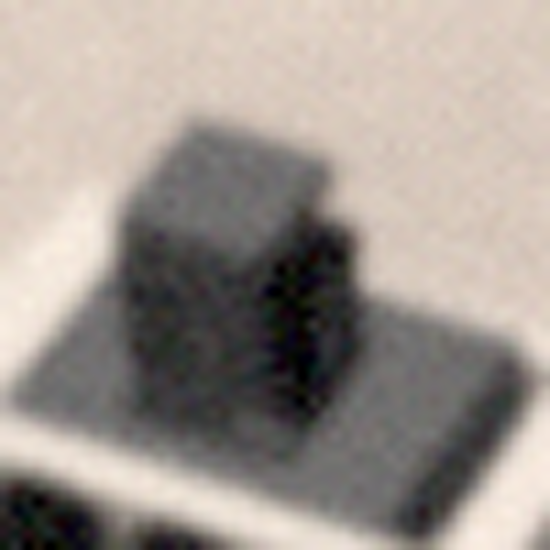

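```bash
python3 - <<'E'
from h import *
c=load("scene3.npz");X,Y=ax(YB)
g=cv2.cvtColor(c["image"],cv2.COLOR_BGR2GRAY).astype(float)
# right-hand/back edges: sub-pixel gradient per row along left edge
g=cv2.GaussianBlur(g,(0,0),.8)
rows=np.arange(172,187);us=[]
for v in rows:
    r=g[v,220:234];d=-(np.diff(r));k=d.argmax();w=np.clip(d[max(k-1,0):k+2],0,None);us.append(220.5+(np.arange(max(k-1,0),k+2)[:len(w)]@w)/w.sum())
us=np.array(us);k=np.polyfit(rows,us,1);print(us.round(1),"slope",k[0], "resid",np.std(us-np.polyval(k,rows)))
o=np.array([.4998,-.2435,.0135])
for t in(0,.03,.06,.09):
    for tx in (0,):
        Rm=R.from_rotvec(-t*X)  # top leans +Y
        e=[o+Rm.apply(.018*X-.02*Y+np.array([0,0,h])) for h in(.036,.09)]
        q=proj(c,np.array(e)); d=q[1]-q[0]; print(t,q.round(1).tolist(),"slope %.3f"%(d[0]/d[1]))
E
```

```text
[225.4 224.6 224.5 224.5 222.6 222.4 221.  220.9 220.8 226.4 226.5 226.5
 226.5 226.5 226.5] slope 0.20494527407756527 resid 1.9875554763222336
0 [[227.0, 185.4], [224.6, 168.9]] slope 0.141
0.03 [[227.3, 185.3], [225.6, 169.1]] slope 0.104
0.06 [[227.7, 185.3], [226.6, 169.2]] slope 0.067
0.09 [[228.1, 185.3], [227.6, 169.4]] slope 0.029
```

```bash
python3 - <<'E'
from h import *
from cell import manip,cams
Z={"scene":[], "top":[]};I=[]
for n,k in(("scene",30),("top",20)):
    for _ in range(k):
        c=cams.capture(n);Z[n].append(c["z_map"]); 
        if n=="scene": I.append(c["image"].astype(float))
    c["z_map"]=np.median(Z[n],0); P=cloud(c);X,Y=ax(YB)
    ctr=(.4995,-.2425) if n=="scene" else (.5,-.2455)
    d=P-np.array([*ctr,0]);a=d@X;b=d@Y
    for lim in(15,12):
        m=(abs(a)<lim/1e3)&(b>-.001*(lim+2))&(b<.001*(lim-2))&(abs(P[...,2]-.102)<.006)
        A=np.c_[a[m],b[m],np.ones(m.sum())];z=P[...,2][m];q,*_=np.linalg.lstsq(A,z,rcond=None);sd=np.std(A@q-z)
        print(n,lim,m.sum(),q.round(4),"sd",sd.round(5),"se",(np.sqrt(np.diag(np.linalg.inv(A.T@A)))*sd).round(4))
    m=(abs(a)<.03)&(abs(abs(b)-.04)<.007)&(abs(P[...,2]-.046)<.008); A=np.c_[a[m],b[m],np.ones(m.sum())];print(" insert",np.linalg.lstsq(A,P[...,2][m],rcond=None)[0].round(4))
im=np.mean(I,0); c["image"]=im
cv2.imwrite("pics/c10.png",cv2.resize(np.clip(im[150:200,215:265]*1.8,0,255).astype(np.uint8),None,fx=11,fy=11,interpolation=cv2.INTER_CUBIC))
print(manip.state()["clock"])
E
```

```text
scene 15 107 [ 0.0012 -0.0204  0.1032] sd 0.00024 se [0.0027 0.0027 0.    ]
scene 12 69 [ 0.0029 -0.0193  0.1032] sd 0.00025 se [0.0044 0.0044 0.    ]
 insert [ 0.0011 -0.0123  0.0454]
top 15 125 [ 0.0011 -0.0218  0.1028] sd 0.00075 se [0.0077 0.0077 0.0001]
top 12 79 [-0.0085 -0.0375  0.1028] sd 0.00073 se [0.0117 0.0121 0.0001]
 insert [-0.0036 -0.0021  0.0452]
50.65
```

View pics/c10.png

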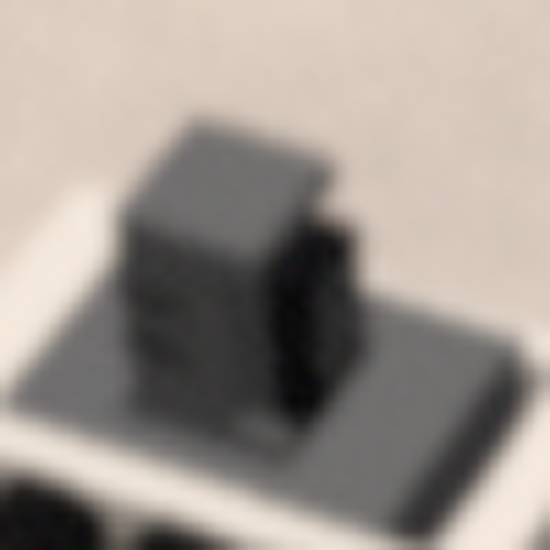

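```bash
python3 - <<'E'
from cell import order,manip
print(order.close_job()); print(manip.state()["clock"])
E
```

```text
the job is handed in; nothing more can be done
None
the job is handed in; nothing more can be done
```

The battery pack is in the mixer bay, apparently latched, and I handed the job in with the clock at about 50.7 s of the 72 s. The hand-in reported no verdict.

**Removal:** I closed the jaws bit by bit on the back and the tab pad, keeping the side force under about 3 N. The tab was right in at about 37 mm jaw opening. The pack then lifted with only its own weight on the wrist and no tug at the latch.

**Fitting:** The pack entered the bay mouth at the first try. The sprung plate pushed back from about 6 N to 11 N. I pressed against the hard stop to about 16 N, at a tool height of 55.1 mm. I then let the tab out gradually while still pressing down. The back jaw pushed sideways with up to about 6 N as the jaws opened. I then opened them wide and moved the arm away.

**Last checks, from averaged depth images:**
- **Height:** the pack's top is at about 0.103 m, which puts it 1.0 to 1.8 mm above nominal. That fits a latched pack with 1 mm of play, and an unlatched one should have been pushed up to about 6 mm. It is within the 2.5 mm limit, but not by much.
- **Tilt:** about 0.02 rad, against a limit of 0.08. Rougher single-image checks had suggested about 0.04, and one top-view fit of the averaged images gave 0.0375.
- **Alignment:** about 12° against my 12.9° for the mixer, well within 0.1 rad.
- **Side position:** the two cameras disagreed by 2 to 4 mm in y throughout. The pack's side position against the nominal bay seat is therefore only inferred from its sitting in the pocket.
- **Tab:** I did not measure whether it is fully out. I infer it from the height and from the jaws opening past 44 mm.

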